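# Pin the clamp of the pressure vessel

## Task

Secure the lid clamp of the small steel pressure vessel with its linch pin: push the yellow-headed pin fully home through both clamp lugs, and only then flip the red sprung ring over the lugs so that it snaps shut over the pin's end. Leave the jars and the beaker where they stand.

Things in the scene. Friction and masses are not known exactly. Their poses are not given: they have to be found in the camera images.
- reactor: Round stainless pressure vessel with a dark split clamp band, fixed to the bench; 136 mm across its rubber foot, lid top 122 mm above the bench, two fittings on the lid reach 144 mm. Origin: centre of its underside; z up; x: the direction in which the linch pin is pushed. The lugs stand on its -y side. It does not move.
- lug_hole (a point): On the pin's axis, midway between the two dark upright clamp lugs: 88 mm from the vessel's axis (its -y side), 140 mm above the bench. Each lug plate is 7 mm thick along the vessel's x, 24 mm wide, top 152 mm above the bench; 9 mm clear between them, outer faces 11.5 mm either side of this point. Axes as the vessel's.
- knob_face (a point): Centre of the flat rear face of the linch pin's yellow round head: 22 mm diameter, 24 mm long, lying level along the vessel's x axis, 140 mm above the bench. Push here along the vessel's +x. The 10 mm thick pin starts in the near lug only. The ring's hinge, level along the vessel's y, crosses the head 16 mm ahead of this face. With the pin home this face is 36.5 mm behind lug_hole.
- pin_tip (a point): Free end of the linch pin, 58 mm ahead of the head's rear face. When the pin is home it stands 10 mm out of the far lug.
- ring_end (a point): Middle of the far bar of the red wire ring (oblong loop of 6 mm wire, 48 mm wide, far bar 50 mm from its hinge in the pin's head). Open, the ring stands up over the head, leaning back 10 degrees from upright away from the lugs, far bar 49 mm above the pin's axis; shut, it lies level around the lugs, with the far bar just beyond the pin's tip.
- pin (a joint): How far the pin is pushed in, m: 0 drawn back, 0.030 fully home (head against the near lug, hard stop). It starts between 0 and 0.010, slides with about 4 N of friction and stays where it is left.
- ring (a joint): Angle of the ring about its hinge, rad: 0 open (standing, leaning back), 1.745 shut (level, around the lugs); it grows as the ring swings forward over the lugs. Over-centre spring, about 0.1 N m: below 0.8 rad it springs back open, beyond that it snaps shut by itself.
- amber_mid (a point): Middle (55 mm up) of a brown glass jar with black cap, 52 mm across, 110 mm tall; a loose bystander.
- beaker_mid (a point): Middle (45 mm up) of an open glass beaker, 72 mm across, 90 mm tall; a loose bystander.
- tub_mid (a point): Middle (37.5 mm up) of a green plastic jar with yellow cap, 60 mm across, 75 mm tall; a loose bystander.
Things that resemble listed ones, but are neither listed nor needed, are in the scene too. Of the things that look like the reactor, the smaller one is meant.

How it is judged:
On the way, in this order (a step that is already met when the one before it is completed fails the run):
1. the pin is fully home through both lugs while the ring still stands open (value of joint pin above 0.027 m and value of joint ring below 0.7 rad), for 0.1 s.
2. the ring has snapped shut over the pin's end (value of joint pin above 0.027 m and value of joint ring above 1.6 rad), for 0.2 s.
At the end, for the whole second after the job is handed in: The pin is home (within 3 mm of its stop), the ring lies shut over its end (within 0.14 rad of its stop) and is at rest, and the bystanders have not been shifted (all of step 2 and velocity of joint ring between -0.2 and 0.2 rad/s); the robot touches nothing.
It fails at once if the ring is flipped over while the pin is not yet home (value of joint ring above 1.2 rad and value of joint pin below 0.026 m).
It fails at once if the brown jar is shifted by more than 20 mm or knocked over (distance of amber_mid from where it was at the start of the episode above 0.02 m).
It fails at once if the beaker is shifted by more than 20 mm or knocked over (distance of beaker_mid from where it was at the start of the episode above 0.02 m).
It fails at once if the green jar is shifted by more than 20 mm or knocked over (distance of tub_mid from where it was at the start of the episode above 0.02 m).
It also fails if it takes over 32 s, if anything falls off the work surface, if the arm or the gripper's body presses on something with over 40 N, if the wrist force passes 120 N, or if a joint passes its speed limit or range.

## Robot

A 6-joint arm with a two-finger parallel gripper is mounted at the origin on the work surface. World frame = base frame: x ahead of the robot, y to its left, z up, the work surface at z = 0. Lengths are in m, angles in rad, forces in N, time in s.
With the tool pointing down it reaches from about 0.3 to 0.875 m from the base axis. Payload 6.4 kg.
Tool frame: the origin (TCP) lies midway between the tips of the shut fingers; the grasp point (between the pads) lies ctrl.grip_depth behind it (ctrl.grip_depth is the distance from the TCP to the grasp point, in m); x points along the fingers, y is the direction in which the jaws open and shut, and the axes are right-handed (so a half turn about x gives the same grasp; the last joint's range is limited). The gripper opens to 85 mm and grips with 20 to 120 N. Pads are 22 mm wide; open, the fingers measure 114 mm over their backs; the gripper's body (76 mm by 85 mm) begins 54 mm behind the grasp point. The pads swing forward as they close: fully open they stand 13 mm farther back than shut.
Start: joints at [1.06, 0.181, 1.607, -0, 1.354, -0.206], TCP at [0.173, 0.549, 0.231] pointing down, gripper open.
Joint ranges: [-2.99, 2.99], [-0.89, 2.07], [0.3, 2.58], [-1.14, 4.28], [0, 2.63], [-3.12, 3.12]. Speed limits (rad/s): [2.57, 2.57, 3.01, 3.14, 3.14, 3.14].

## Interface

Orientations are given as a unit quaternion [w, x, y, z].
In Python, from bench import ctrl gives the robot as it stands.
- The arm moves only by the tool carry_out, never from a script. Its argument "motion" is one flat list of numbers, 7 for each row, row after row: the turn, a rotation vector about the tool's x, y, z in degrees, then the shift along the tool's x, y, z in m, then the gripper's target within -1 to 1 (shut at 1, half-way at 0, fully open at -1). A call has 1 to 10 rows; each row shifts and turns the pose as measured when the row begins, along the tool's axes as they then stand; what a row does not reach is not made up. A row lasts 1/10 s, in which the tool goes at most 50 mm and 8.59 degrees, less where a joint would pass 70% of its speed; a pose out of reach is approached as far as the arm can. A call with a gripper value outside its range is refused whole. The fingers move at their own pace and stop on an object; the grip force is fixed at half the most. Time passes only in rows, so rows that do not move let the fingers close. It gives the time, the measured TCP pose, the force and the opening at its end, in the units of the state.
- ctrl.get_obs(): the state, without advancing time (a new reading comes with each control period).
- ctrl.camera(name): name is "side" or "top" or "wrist"; returns the picture (384x512x3 uint8, blue, green, red); there is no depth.
- ctrl.camera_params(name): a dict with "mtx" (3x3 intrinsics, pixels), "pose" (4x4, takes a point from camera to world coordinates); the wrist camera has in their place "hand_eye" (4x4, takes a point from camera to tool coordinates, whose origin is the TCP and whose axes are the tool frame's). Camera axes: x right, y down, z forward; pixel columns grow to the right and rows downward; lengths in m; the calibration is good to about 2 mm. A picture is of the moment at which its call begins: read the wrist's pose just before it. camera_params takes no time and is no camera call.
- ctrl.hand_in(): hands the job in, once; it reports no verdict.
Trained networks look in the newest picture that a camera, given by its name, has taken for a name from the list of things; names that differ only in an ending like _2 or _b are one class to them, and where a whole thing is asked for, a point or a joint stands for the part that bears it (a point fixed in the world has none). Each returns a list of dicts, best first, with "conf" (0 to 1); they miss things now and then, are a little off and sometimes report something else, mostly with a low value. They report only what shows in the picture. A call takes as long as a camera call. They do not tell look-alikes from the thing itself.
- ctrl.boxes_of(camera, thing): "point" ([x, y, z] in m, in the coordinates of the camera as it stood for that picture, good to about 4 mm: the middle of the surface that is visible of it).
- ctrl.trace(camera, thing): "pixels" (384x512 bool, what is visible of it).
- ctrl.landmark_of(camera, thing): "point" ([x, y, z] in m, in the coordinates of the camera as it stood for that picture, good to about 4 mm: a listed point, or the origin of a listed thing).
The state is a dict: "time_s": time; "q": joint angles; "dq": joint speeds; "joint_efforts": joint torques, N m; "eef_pos": TCP position; "eef_rot": TCP orientation; "wrist_force": force on the tool from outside, world axes, zero at the start; "torque": the same for the moment, N m; "opening": opening from 0.0 (shut) to 1.0 (fully open).
Only numpy, scipy, OpenCV 4.12 (cv2) and the standard library are available. Lean on these libraries where they do the work, as an engineer would, in place of code of your own. Each camera call takes 0.05 s, during which the arm holds its last target. There are 200 camera calls.

## Working session

There is one attempt and no reset: what is moved stays moved. The work goes in short steps, Python scripts to look and compute and a tool call to move; the robot and the scene stay as the last step left them, time stands still between calls to the robot, and variables do not carry over. Pictures are saved under pics/ and viewed, about 8 in all and at most 12, crops included, and the job is handed in when it is done.

Besides the shell and the picture viewer there is one more tool, called after "Call:" as name(argument=value, ...) on one line, values as JSON. carry_out: Moves the arm, as the interface text tells. Its arguments: {"type":"object","properties":{"motion":{"type":"array"}},"required":["motion"]}

```bash
mkdir -p pics; ls; cat > h.py <<'E'
from bench import ctrl
import numpy as np, cv2
from scipy.spatial.transform import Rotation as R
np.set_printoptions(precision=4,suppress=True)
def rot(q): return R.from_quat([q[1],q[2],q[3],q[0]])
def campose(n):
    p=ctrl.camera_params(n)
    if 'pose' in p: return np.array(p['pose'])
    o=ctrl.get_obs(); T=np.eye(4); T[:3,:3]=rot(o['eef_rot']).as_matrix(); T[:3,3]=o['eef_pos']
    return T@np.array(p['hand_eye'])
def lm(n,things,f='landmark_of',T=None):
    T=campose(n) if T is None else T
    for t in things:
        for d in getattr(ctrl,f)(n,t)[:3]:
            p=np.array(d['point']); print(n,t,round(d['conf'],2),T[:3,:3]@p+T[:3,3])
E
python3 - <<'E'
from h import *
T=['reactor','lug_hole','knob_face','pin_tip','ring_end','amber_mid','beaker_mid','tub_mid']
for n in ['side','top']:
    cv2.imwrite(f'pics/{n}0.png',ctrl.camera(n)); lm(n,T)
print(ctrl.get_obs()['time_s'],ctrl.get_obs()['eef_rot'],ctrl.grip_depth)
E
```

```text
pics
side reactor 0.81 [ 0.3215 -0.1257 -0.0035]
side reactor 0.72 [ 0.5572  0.0655 -0.0003]
side lug_hole 0.91 [ 0.4316 -0.1775  0.187 ]
side lug_hole 0.6 [0.6358 0.0327 0.1362]
side lug_hole 0.44 [ 0.5583  0.0681 -0.0005]
side knob_face 0.49 [ 0.6169 -0.0161  0.1366]
side pin_tip 0.56 [ 0.4284 -0.1842  0.1937]
side pin_tip 0.5 [0.6385 0.0338 0.139 ]
side ring_end 0.74 [ 0.4009 -0.2463  0.2556]
side ring_end 0.49 [ 0.6184 -0.0123  0.1911]
side amber_mid 0.74 [0.5372 0.3845 0.0523]
side beaker_mid 0.9 [ 0.5452 -0.3328  0.0469]
side tub_mid 0.88 [0.6719 0.3864 0.0375]
side tub_mid 0.68 [ 0.6173 -0.0206  0.1359]
top reactor 0.64 [0.6327 0.0388 0.1428]
top lug_hole 0.7 [ 0.4276 -0.1693  0.1925]
top knob_face 0.89 [ 0.3901 -0.2527  0.1909]
top knob_face 0.58 [ 0.6101 -0.0168  0.1428]
top knob_face 0.26 [ 0.6204 -0.0116  0.1927]
top pin_tip 0.86 [ 0.4254 -0.1812  0.1909]
top pin_tip 0.65 [0.6331 0.0363 0.1415]
top ring_end 0.63 [ 0.3993 -0.2444  0.256 ]
top ring_end 0.44 [ 0.6206 -0.0104  0.195 ]
top amber_mid 0.6 [0.5325 0.3896 0.057 ]
top amber_mid 0.2 [ 0.6186 -0.0081  0.1919]
top beaker_mid 0.56 [ 0.5387 -0.33    0.0473]
top tub_mid 0.72 [0.6351 0.04   0.1422]
top tub_mid 0.63 [0.669  0.3834 0.0362]
0.9 [ 0.6989  0.1074  0.6989 -0.1073] 0.0187
```

View pics/side0.png

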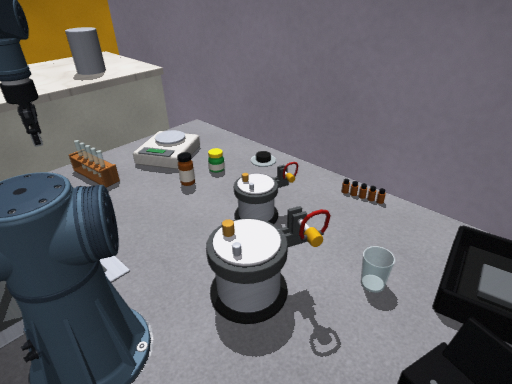

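View pics/top0.png

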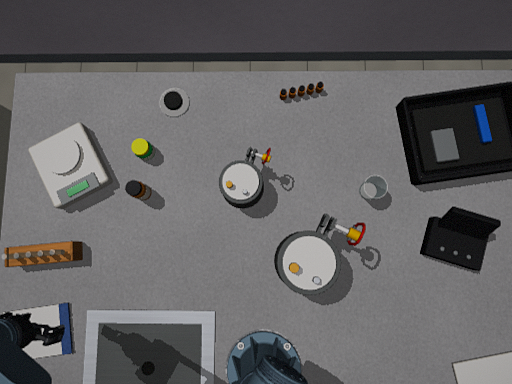

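Side view: the small vessel is around (256,195), with its yellow head at (291,177) and red ring at (290,168). In the top view it is at (242,183), with the head at (265,156). The larger decoy vessel is nearer the robot. The small one gives a pin direction of about 67° yaw.

```bash
cat >> h.py <<'E'
YAW=np.radians(67); ux=np.array([np.cos(YAW),np.sin(YAW),0]); uy=np.array([-ux[1],ux[0],0])
LUG=np.array([.6375,.0315,.14])
def goal(along,lat,z,tilt=0,flip=1):
    # tool x down (tilted tip forward by tilt deg), tool y along flip*uy
    a=np.radians(tilt); x=np.array([0,0,-np.cos(a)])+np.sin(a)*ux; y=flip*uy
    return np.c_[x,y,np.cross(x,y)], LUG+along*ux+lat*uy+np.array([0,0,z-.14])
def delta(M,p):
    o=ctrl.get_obs(); A=rot(o['eef_rot']).as_matrix()
    print('t',o['time_s'],'pos',np.array(o['eef_pos']),'q',np.array(o['q']),'F',np.array(o['wrist_force']))
    print('turn',np.degrees(R.from_matrix(A.T@M).as_rotvec()),'shift',A.T@(p-np.array(o['eef_pos'])))
E
python3 - <<'E'
from h import *
o=ctrl.get_obs(); print(rot(o['eef_rot']).as_matrix()); print(ctrl.camera_params('wrist')['hand_eye'])
for f in (1,-1): delta(*goal(-.12,0,.30,0,f))
E
```

```text
[[ 0.      0.3001  0.9539]
 [ 0.      0.9539 -0.3001]
 [-1.      0.      0.    ]]
[[ 0.0009 -0.297   0.9549 -0.1423]
 [ 1.     -0.0005 -0.0011 -0.0006]
 [ 0.0008  0.9549  0.297  -0.0769]
 [ 0.      0.      0.      1.    ]]
t 0.9 pos [0.1726 0.5485 0.2313] q [ 1.0597  0.1808  1.607  -0.      1.3538 -0.2063] F [0.1444 1.0403 0.5359]
turn [-84.4637   0.0023   0.0005] shift [-0.0687 -0.4731  0.5871]
t 0.9 pos [0.1726 0.5485 0.2313] q [ 1.0597  0.1808  1.607  -0.      1.3538 -0.2063] F [0.1444 1.0403 0.5359]
turn [95.5363  0.0005 -0.0024] shift [-0.0687 -0.4731  0.5871]
```

Call:
carry_out(motion=[0,0,0,-0.04,0,0,1,0,0,0,-0.029,-0.02,0.02,1,0,0,0,0,-0.029,0.036,1,0,0,0,0,-0.029,0.036,1,0,0,0,0,-0.029,0.036,1,0,0,0,0,-0.029,0.036,1,0,0,0,0,-0.029,0.036,1,0,0,0,0,-0.029,0.036,1,0,0,0,0,-0.029,0.036,1,0,0,0,0,-0.029,0.036,1])

```text
time_s: 1.9
eef_pos: [0.3959, 0.2086, 0.3046]
eef_rot: [0.701, 0.104, 0.698, -0.102]
wrist_force: [0.9, 1.2, 0.9]
opening: 0.003
```

Call:
carry_out(motion=[0,0,0,0,-0.029,0.036,1,0,0,0,0,-0.029,0.036,1,0,0,0,0,-0.029,0.036,1,0,0,0,0,-0.029,0.036,1,0,0,0,0,-0.029,0.036,1,0,0,0,0,-0.029,0.036,1,0,0,0,0,-0.029,0.036,1,8,0,0,0,0,0,1,8,0,0,0,0,0,1,8,0,0,0,0,0,1])

```text
time_s: 2.9
eef_pos: [0.5866, -0.0796, 0.3053]
eef_rot: [0.663, 0.256, 0.657, -0.252]
wrist_force: [-0.2, -0.1, -0.2]
opening: -0.001
```

Call:
carry_out(motion=[8,0,0,0,0,0,1,8,0,0,0,0,0,1,8,0,0,0,0,0,1,8,0,0,0,0,0,1,8,0,0,0,0,0,1,8,0,0,0,0,0,1,8,0,0,0,0,0,1,8,0,0,0,0,0,1])

```text
time_s: 3.7
eef_pos: [0.5865, -0.0805, 0.3045]
eef_rot: [0.412, 0.578, 0.41, -0.572]
wrist_force: [-0.7, 0.6, -0.6]
opening: -0.001
```

```bash
python3 - <<'E'
from h import *
delta(*goal(-.12,0,.30,0,-1))
T=campose('wrist'); cv2.imwrite('pics/w1.png',ctrl.camera('wrist'))
lm('wrist',['lug_hole','knob_face','pin_tip','ring_end','reactor'],T=T)
E
```

```text
t 3.7 pos [ 0.5865 -0.0805  0.3045] q [-0.3397  0.1618  1.4814  0.0053  1.4913 -0.0095] F [-0.6705  0.5917 -0.6105]
turn [ 4.0603 -0.3154 -0.3965] shift [ 0.0045  0.0034 -0.0028]
wrist lug_hole 0.76 [0.6365 0.0333 0.1387]
wrist knob_face 0.55 [ 0.6181 -0.0155  0.1396]
wrist pin_tip 0.61 [0.6347 0.037  0.1436]
wrist ring_end 0.61 [ 0.6171 -0.0085  0.1856]
wrist reactor 0.67 [ 0.3259 -0.121  -0.0012]
wrist reactor 0.63 [0.5536 0.0699 0.0011]
```

View pics/w1.png

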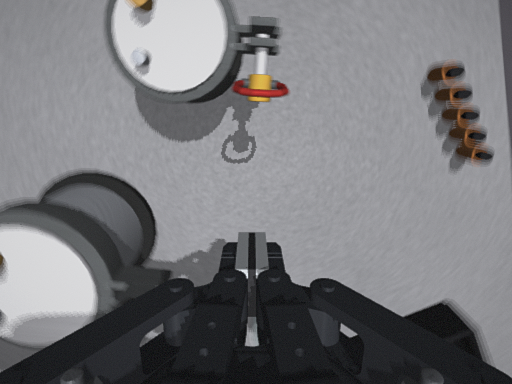

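The wrist view shows the yellow head at (261,90), the red ring standing at (261,89), and the lugs at (263,35). This agrees with the network's points, so I'll move behind the head, tilting the tip forward.

```bash
sed -i 's/LUG=.*/LUG=np.array([.6365,.0325,.14])/' h.py; python3 - <<'E'
from h import *
delta(*goal(-.11,0,.30,25,-1))
E
```

```text
t 4.0 pos [ 0.5865 -0.0805  0.3045] q [-0.3396  0.1618  1.4814  0.0054  1.4913 -0.0184] F [ 0.4536 -0.0785 -0.199 ]
turn [ 4.5858 24.6719  0.6015] shift [ 0.0046  0.0029 -0.0133]
```

Call:
carry_out(motion=[1.5,8.2,0.2,0,0.001,-0.004,1,1.5,8.2,0.2,0,0.001,-0.004,1,1.5,8.2,0.2,0,0,-0.004,1,0,0,0,0,0,0,1])

```text
time_s: 4.4
eef_pos: [0.5937, -0.0679, 0.3076]
eef_rot: [0.298, 0.705, 0.47, -0.44]
wrist_force: [-0.3, -0.4, -0.8]
opening: 0.001
```

```bash
python3 - <<'E'
from h import *
delta(*goal(-.11,0,.137,25,-1)); print(goal(0,0,0,25,-1)[0].T@ux)
E
```

```text
t 4.4 pos [ 0.5937 -0.0679  0.3076] q [-0.5546  0.1435  1.5591  0.445   1.5178 -0.2069] F [-0.3188 -0.4218 -0.848 ]
turn [ 0.6906 -0.7756 -0.0279] shift [ 0.1532 -0.0008  0.0749]
[ 0.4226 -0.     -0.9063]
```

Call:
carry_out(motion=[0.7,-0.7,0,0.03,0,0.015,1,0,0,0,0.031,0,0.015,1,0,0,0,0.031,0,0.015,1,0,0,0,0.031,0,0.015,1,0,0,0,0.03,0,0.015,1,0,0,0,0,0,0,1])

```text
time_s: 5.0
eef_pos: [0.595, -0.0737, 0.1351]
eef_rot: [0.309, 0.697, 0.465, -0.45]
wrist_force: [-0.7, 0.7, -0.5]
opening: 0.001
```

```bash
python3 - <<'E'
from h import *
delta(*goal(-.11,0,.137,25,-1))
T=campose('wrist'); cv2.imwrite('pics/w2.png',ctrl.camera('wrist'))
lm('wrist',['lug_hole','knob_face','pin_tip','ring_end'],T=T)
E
```

```text
t 5.0 pos [ 0.595  -0.0737  0.1351] q [-0.5457  0.3217  1.7029  0.4435  1.2092 -0.3401] F [-0.6827  0.6997 -0.5238]
turn [ 1.0679  1.129  -0.325 ] shift [-0.0001 -0.0032 -0.0045]
wrist lug_hole 0.56 [0.6382 0.035  0.1381]
wrist knob_face 0.7 [ 0.6164 -0.0145  0.1402]
wrist ring_end 0.63 [ 0.6144 -0.007   0.1897]
wrist ring_end 0.53 [0.6377 0.0385 0.1402]
```

View pics/w2.png

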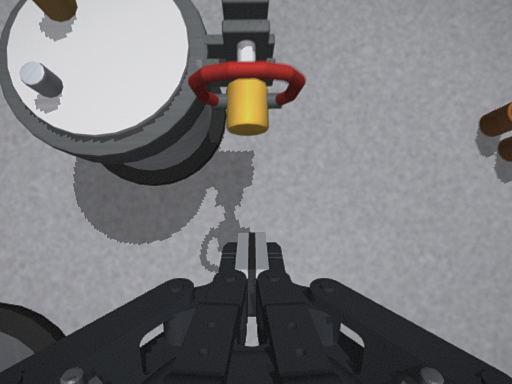

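The fingertip at (252,235) sits about 3 mm right of the pin axis at about (247,110). I'll correct that and push.

Call:
carry_out(motion=[1,1,0,0.0085,-0.0015,-0.018,1,0,0,0,0.0085,-0.0015,-0.018,1,0,0,0,0.0034,0,-0.0073,1,0,0,0,0.0034,0,-0.0073,1,0,0,0,0,0,0,1])

```text
time_s: 5.75
eef_pos: [0.6237, -0.0248, 0.1509]
eef_rot: [0.308, 0.708, 0.456, -0.442]
wrist_force: [-0.7, -0.4, 0.3]
opening: 0.001
```

```bash
python3 - <<'E'
from h import *
delta(*goal(-.0465,0,.137,25,-1))
E
```

```text
t 5.75 pos [ 0.6237 -0.0248  0.1509] q [-0.4552  0.3126  1.6836  0.4727  1.178  -0.2485] F [-0.6923 -0.3551  0.3004]
turn [ 0.6151  0.1911 -1.8218] shift [ 0.0169 -0.0111 -0.0045]
```

The tool rose by 15 mm and drifted sideways, so I'll look before going on.

```bash
python3 - <<'E'
from h import *
T=campose('wrist'); cv2.imwrite('pics/w3.png',ctrl.camera('wrist'))
lm('wrist',['knob_face','pin_tip','ring_end'],T=T)
E
```

```text
wrist knob_face 0.93 [ 0.6162 -0.0137  0.1396]
wrist pin_tip 0.69 [0.6348 0.0362 0.1408]
wrist ring_end 0.96 [ 0.6167 -0.0091  0.187 ]
wrist ring_end 0.5 [0.5539 0.0701 0.0023]
```

View pics/w3.png

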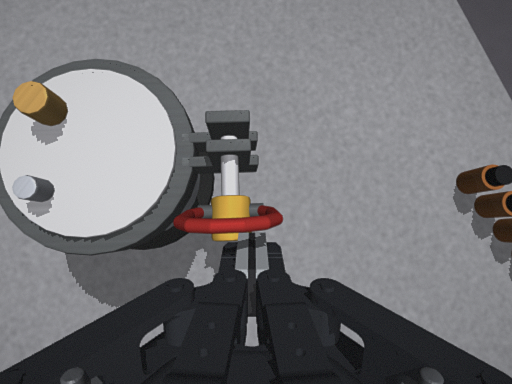

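Call:
carry_out(motion=[0,0,0,-0.0085,0,0.018,1,0,0,0,-0.0085,0,0.018,1,0,0,0,0,0,0,1])

```text
time_s: 6.25
eef_pos: [0.6062, -0.0643, 0.1496]
eef_rot: [0.307, 0.708, 0.456, -0.443]
wrist_force: [-0.3, -0.3, 0.8]
opening: -0.001
```

```bash
python3 - <<'E'
from h import *
delta(*goal(-.095,-.003,.137,25,-1))
T=campose('wrist'); cv2.imwrite('pics/w4.png',ctrl.camera('wrist'))
lm('wrist',['lug_hole','knob_face','pin_tip','ring_end'],T=T)
E
```

```text
t 6.25 pos [ 0.6062 -0.0643  0.1496] q [-0.531   0.3041  1.6975  0.4657  1.2058 -0.3141] F [-0.2514 -0.3422  0.8478]
turn [ 0.446   0.2172 -1.7297] shift [ 0.0137 -0.0073 -0.0002]
wrist lug_hole 0.98 [0.6379 0.0339 0.1397]
wrist knob_face 0.66 [ 0.6187 -0.0131  0.144 ]
wrist ring_end 0.62 [0.5545 0.0697 0.0029]
```

Call:
carry_out(motion=[0.4,0.2,-1.7,0.0137,-0.007,0,1,0,0,0,0.002,0,0.001,1,0,0,0,0,0,0,1])

```text
time_s: 6.8
eef_pos: [0.6026, -0.0512, 0.1333]
eef_rot: [0.297, 0.702, 0.468, -0.447]
wrist_force: [-0.1, -0.7, -0.4]
opening: 0.001
```

```bash
python3 - <<'E'
from h import *
delta(*goal(-.095,-.003,.135,25,-1))
T=campose('wrist'); im=ctrl.camera('wrist'); ims=ctrl.camera('side')
lm('wrist',['lug_hole','knob_face','pin_tip','ring_end'],T=T)
a=cv2.resize(im[40:260,150:370],(440,440)); b=cv2.resize(ims[130:240,220:330],(440,440),interpolation=cv2.INTER_CUBIC)
cv2.imwrite('pics/w5.png',np.hstack([a,b])[:, :800])
E
```

```text
t 6.8 pos [ 0.6026 -0.0512  0.1333] q [-0.5143  0.334   1.6972  0.4665  1.2074 -0.3082] F [-0.1052 -0.6508 -0.3943]
turn [ 0.2493 -0.0656  0.2796] shift [-0.0035  0.0015  0.0035]
wrist lug_hole 0.92 [0.6364 0.0365 0.138 ]
wrist knob_face 0.74 [ 0.6161 -0.0169  0.1396]
wrist ring_end 0.77 [ 0.615  -0.0087  0.1876]
```

View pics/w5.png

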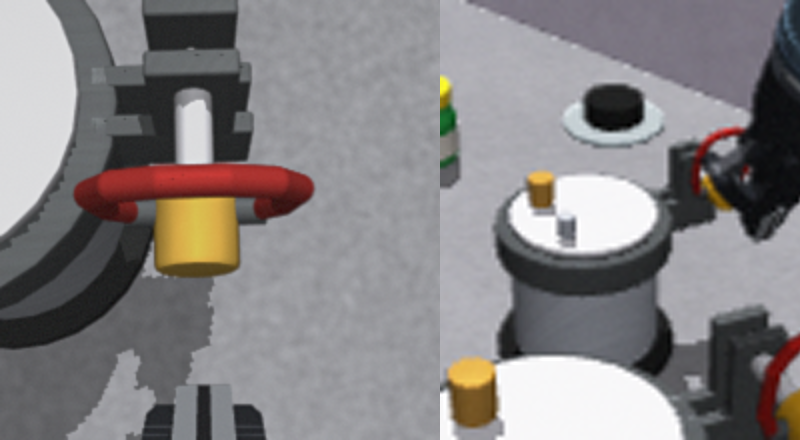

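The left crop has the tip centre at x=204 and the head at 197, so the tip is about 2 mm right. The pin still sits well back. The right crop shows the ring standing. I'll close in slowly.

Call:
carry_out(motion=[0,0,0,0.004,-0.001,-0.009,1,0,0,0,0.004,-0.001,-0.009,1,0,0,0,0.002,0,-0.0045,1])

```text
time_s: 7.4
eef_pos: [0.6115, -0.0278, 0.1355]
eef_rot: [0.297, 0.703, 0.467, -0.447]
wrist_force: [-0.9, 0.3, -0.5]
opening: 0.005
```

Call:
carry_out(motion=[0,0,0,0.002,0,-0.0045,1])

```text
time_s: 7.5
eef_pos: [0.6135, -0.0228, 0.1357]
eef_rot: [0.298, 0.702, 0.467, -0.447]
wrist_force: [-2.0, -4.5, 0.1]
opening: 0.0
```

Call:
carry_out(motion=[0,0,0,0.002,0,-0.0045,1])

```text
time_s: 7.6
eef_pos: [0.6153, -0.0183, 0.1356]
eef_rot: [0.298, 0.702, 0.467, -0.448]
wrist_force: [-4.2, -4.1, 0.8]
opening: -0.002
```

```bash
python3 - <<'E'
from h import *
delta(*goal(-.0465,0,.135,25,-1))
E
```

```text
t 7.6 pos [ 0.6153 -0.0183  0.1356] q [-0.4515  0.3345  1.6903  0.4716  1.1834 -0.2507] F [-4.1897 -4.0984  0.803 ]
turn [0.2655 0.0858 0.0659] shift [ 0.0042 -0.0003 -0.0075]
```

Contact made, with the force matching the pin's friction. I'll keep pushing.

Call:
carry_out(motion=[0,0,0,0.0022,0,-0.0045,1,0,0,0,0.0022,0,-0.0045,1])

```text
time_s: 7.8
eef_pos: [0.6188, -0.0093, 0.1355]
eef_rot: [0.299, 0.701, 0.467, -0.448]
wrist_force: [-3.6, -3.9, 4.0]
opening: 0.002
```

Call:
carry_out(motion=[0,0,0,0.0022,0,-0.0045,1,0,0,0,0.0022,0,-0.0045,1])

```text
time_s: 8.0
eef_pos: [0.6213, -0.0038, 0.1353]
eef_rot: [0.301, 0.699, 0.466, -0.451]
wrist_force: [-25.4, -32.9, 16.8]
opening: 0.005
```

Call:
carry_out(motion=[0,0,0,0.0022,0,-0.0045,1])

```text
time_s: 8.1
eef_pos: [0.6213, -0.004, 0.1354]
eef_rot: [0.304, 0.696, 0.465, -0.455]
wrist_force: [-24.9, -27.0, 15.9]
opening: -0.001
```

A hard stop (about 45 N) after about 25 mm of travel. I'll back off and check.

Call:
carry_out(motion=[0,0,0,-0.0085,0,0.018,1,0,0,0,-0.0085,0,0.018,1,0,0,0,-0.03,0,0.005,1,0,-8.2,0,-0.03,0,-0.005,1,0,-8.2,0,-0.03,0,0,1,0,-8.2,0,0,0,0,1,0,0,0,0,0,0,1])

```text
time_s: 8.8
eef_pos: [0.5931, -0.0747, 0.2246]
eef_rot: [-0.397, -0.581, -0.384, 0.598]
wrist_force: [0.0, 0.5, -0.3]
opening: -0.0
```

```bash
python3 - <<'E'
from h import *
delta(*goal(-.06,0,.165,0,-1))
T=campose('wrist'); im=ctrl.camera('wrist'); cv2.imwrite('pics/w6.png',im)
lm('wrist',['lug_hole','knob_face','pin_tip','ring_end'],T=T)
E
```

```text
t 8.8 pos [ 0.5931 -0.0747  0.2246] q [-0.3081  0.2408  1.5496 -0.0293  1.352   0.0991] F [ 0.0371  0.5387 -0.2675]
turn [ 0.03    1.634  -0.1073] shift [ 0.058  -0.002  -0.0573]
wrist lug_hole 0.95 [0.6382 0.0358 0.1372]
wrist knob_face 0.91 [0.6219 0.0057 0.1394]
wrist ring_end 0.95 [0.6222 0.0096 0.1831]
```

View pics/w6.png

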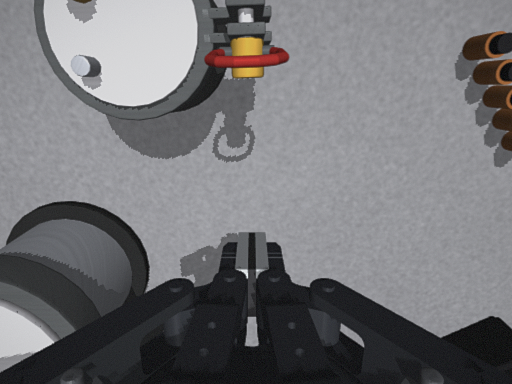

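The pin is home: the head at (247,60) butts against the lug. The ring is still up, with its bar at (248,58). Next I'll descend behind the bar with the tool vertical and push it forward.

Call:
carry_out(motion=[0,1.6,0,0.027,-0.001,-0.01,1,0,0,0,0.026,-0.001,-0.01,1,0,0,0,0,0,-0.01,1,0,0,0,0,0,0,1])

```text
time_s: 9.45
eef_pos: [0.5991, -0.0532, 0.1657]
eef_rot: [0.383, 0.593, 0.39, -0.591]
wrist_force: [-0.4, 0.1, 0.8]
opening: -0.002
```

```bash
python3 - <<'E'
from h import *
delta(*goal(.01,0,.17,0,-1))
E
```

```text
t 9.45 pos [ 0.5991 -0.0532  0.1657] q [-0.2902  0.3055  1.5933  0.0089  1.2491  0.1216] F [-0.374   0.0956  0.7987]
turn [-0.7581 -0.4394  0.416 ] shift [-0.0035 -0.0005 -0.1035]
```

Call:
carry_out(motion=[0,0,0,-0.004,0,-0.015,1,0,0,0,0,0,-0.015,1,0,0,0,0,0,-0.015,1,0,0,0,0,0,-0.01,1,0,0,0,0,0,-0.01,1])

```text
time_s: 9.95
eef_pos: [0.629, 0.009, 0.1749]
eef_rot: [0.383, 0.595, 0.388, -0.591]
wrist_force: [-2.1, -0.7, -0.4]
opening: 0.001
```

```bash
python3 - <<'E'
from h import *
delta(*goal(.01,0,.17,0,-1))
E
```

```text
t 9.95 pos [0.629  0.009  0.1749] q [-0.1787  0.3496  1.516   0.0093  1.2766  0.2353] F [-2.1336 -0.6935 -0.405 ]
turn [-0.8734 -0.4871  0.1455] shift [ 0.0052 -0.0028 -0.0345]
```

Call:
carry_out(motion=[0,0,0,0.002,-0.001,-0.01,1,0,0,0,0.002,-0.001,-0.01,1,0,0,0,0.001,0,-0.01,1,0,0,0,0,0,-0.008,1,0,0,0,0,0,0,1,0,0,0,0,0,0,1])

```text
time_s: 10.55
eef_pos: [0.644, 0.0504, 0.1692]
eef_rot: [0.384, 0.594, 0.389, -0.59]
wrist_force: [-0.5, 0.1, 0.0]
opening: 0.001
```

```bash
python3 - <<'E'
from h import *
delta(*goal(.01,0,.17,0,-1))
T=campose('wrist'); im=ctrl.camera('wrist'); ims=ctrl.camera('side')
lm('wrist',['knob_face','pin_tip','ring_end'],T=T)
b=cv2.resize(ims[130:240,220:330],(384,384),interpolation=cv2.INTER_CUBIC)
cv2.imwrite('pics/w7.png',np.hstack([im[:,100:500],b]))
E
```

```text
t 10.55 pos [0.644  0.0504 0.1692] q [-0.1101  0.3906  1.4733  0.0099  1.278   0.3008] F [-0.5094  0.0738  0.0397]
turn [-0.7054 -0.5139  0.176 ] shift [-0.0009  0.0002  0.0094]
wrist pin_tip 0.81 [0.6441 0.0575 0.1415]
wrist ring_end 0.84 [0.6435 0.0659 0.1397]
```

View pics/w7.png

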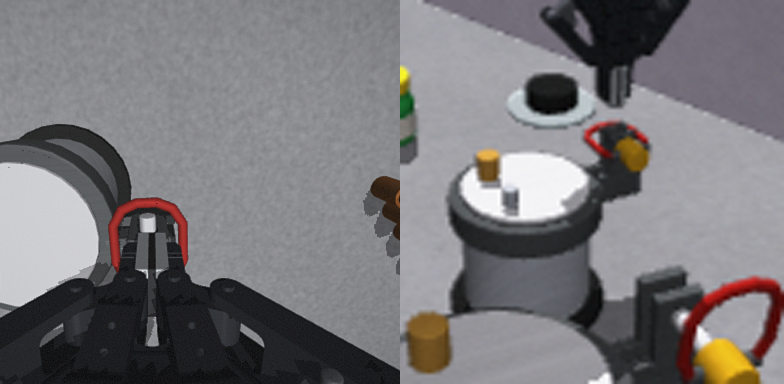

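The ring is shut. It lies level around the lugs (wrist view, bar at about (148,203)), with the bar at z=0.140 just beyond the pin tip. I'll retreat upward and do a final check.

Call:
carry_out(motion=[0,0,0,-0.03,0,0,1,0,0,0,-0.04,0,0,1,0,0,0,-0.04,0,0,1,0,0,0,0,0,0,1,0,0,0,0,0,0,1])

```text
time_s: 11.3
eef_pos: [0.6426, 0.0468, 0.2818]
eef_rot: [0.382, 0.594, 0.389, -0.592]
wrist_force: [0.1, 0.2, -0.2]
opening: 0.003
```

```bash
python3 - <<'E'
from h import *
T=campose('wrist'); ctrl.camera('wrist')
lm('wrist',['pin_tip','ring_end','lug_hole'],T=T)
ctrl.camera('side'); lm('side',['knob_face','ring_end','amber_mid','beaker_mid','tub_mid'])
o=ctrl.get_obs(); print(o['time_s'],o['eef_pos'],o['wrist_force'],np.array(o['dq'])); ctrl.hand_in()
E
```

```text
wrist pin_tip 0.8 [0.6412 0.0582 0.1412]
wrist ring_end 0.73 [0.6449 0.0677 0.1383]
wrist lug_hole 0.62 [0.6357 0.0374 0.1409]
side knob_face 0.59 [ 0.3993 -0.2574  0.191 ]
side knob_face 0.24 [ 0.5463 -0.333   0.0505]
side ring_end 0.63 [ 0.3982 -0.2434  0.2581]
side ring_end 0.58 [ 0.5461 -0.3334  0.051 ]
side ring_end 0.43 [0.6474 0.0661 0.1425]
side amber_mid 0.85 [0.5405 0.3864 0.0556]
side beaker_mid 0.8 [ 0.5446 -0.3326  0.0509]
side tub_mid 0.73 [0.6709 0.384  0.0412]
11.8 [0.6423 0.0471 0.2806] [-0.9916  0.0665 -0.6264] [ 0.0012 -0.0012 -0.004   0.0001  0.0006 -0.0015]
the job is handed in; nothing more can be done
```

I pushed the yellow-headed pin of the smaller vessel home to its hard stop, with the ring still standing. I then flipped the red ring over the lugs, where it snapped shut, withdrew the arm upward and handed in at about 12 s.

- **Ring:** In the last checks its far bar was level at z ≈ 0.14, about 10 mm beyond the pin's tip.
- **Pin:** The tip measured about 21–24 mm past the lug point, against 21.5 mm nominal. The last check did not find this vessel's yellow head. Seating therefore rests on the push force (about 45 N at the stop), the tip position and the picture taken right after the push.
- **Jars and beaker:** The side camera found all three within about 5 mm of where they started, which is about the accuracy of the measurement.
- **Arm:** It was clear of everything, with about 1 N or less at the wrist.

The first push slipped upward and sideways off the pin's head. The next picture showed the pin still drawn back and the ring still open, so I realigned and the slower second push worked.

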